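Load a coupon slide under the spring clip of a specimen stage

ROBOT

A 6-joint arm with a two-finger parallel gripper is mounted at the origin on a cart in front of the work surface, level with it; the furniture and walls round the work are solid. World frame = base frame: x ahead of the robot, y to its left, z up, the work surface at z = 0. Lengths are in m, angles in rad, forces in N, time in s.
With the tool pointing down it reaches from about 0.35 to 0.975 m from the base axis. Payload 4.9 kg.
Tool frame: the origin (TCP) lies midway between the tips of the shut fingers; the grasp point (between the pads) lies 19 mm behind it; z points along the fingers, y is the direction in which the jaws open and shut (so a half turn about z gives the same grasp; the last joint's range is limited). The gripper opens to 85 mm and grips with 20 to 120 N. Pads are 22 mm wide; open, the fingers measure 114 mm over their backs; the gripper's body (76 mm by 85 mm) begins 54 mm behind the grasp point. The pads swing forward as they close: fully open they stand 13 mm farther back than shut.
Start: joints at [-1.434, 0.053, 1.613, -0, 1.476, -0.119], TCP at [0.158, -0.605, 0.231] pointing down, gripper open.
Joint ranges: [-3.01, 3.01], [-1.01, 2.22], [0.06, 2.58], [-1.02, 4.17], [0.09, 2.62], [-3.14, 3.14]. Speed limits (rad/s): [2.57, 2.57, 3.14, 3.14, 3.14, 3.14].

INTERFACE

Orientations are given as a rotation vector (axis times angle).
In Python, from station import ctrl gives the robot as it stands.
- The arm moves only by the tool play_rows, never from a script. Its argument "motion" is a list that holds one entry, the list of rows, each a list of 7 numbers: the closure, from -1 (fully open) to 1 (shut), then the shift along the tool's x, y, z in cm, then the turn, a rotation vector about the tool's x, y, z in degrees. A call has 1 to 20 rows; each row is the pose to reach, as a shift and turn from the pose measured when the call began, along the tool's axes at that moment; what a row does not reach only later rows make up. A row lasts 1/8 s, in which the tool goes at most 62.5 mm and 10.7 degrees, less where a joint would pass 70% of its speed; a pose out of reach is approached as far as the arm can. A call with a gripper value outside its range is refused whole. The fingers move at their own pace and stop on an object; "newtons" is the grip in N (left out, the last holds). Time passes only in rows, so rows that repeat a pose let the fingers close. It gives the time, the measured TCP pose, the force and the opening at its end, in the units of the state.
- ctrl.get_obs(): the state, without advancing time (a new reading comes with each control period).
- ctrl.get_image(name): name is "scene" or "top"; returns a dict with "color" (480x640x3 uint8, red, green, blue), "mtx" (3x3 intrinsics, pixels), "T" (4x4, takes a point from camera to world coordinates). Camera axes: x right, y up, looking along -z (the intrinsics and any distortion apply to the point x, -y, -z); pixel columns grow to the right and rows downward; lengths in m; the calibration is good to about 2 mm. A picture is of the moment at which its call begins. There is no depth.
- ctrl.finish_job(): hands the job in, once; it reports no verdict.
The state is a dict: "t": time; "q": joint angles; "dq": joint speeds; "effort": joint torques, N m; "tool_pos": TCP position; "tool_rot": TCP orientation; "contact_force": force on the tool from outside, world axes, zero at the start; "wrist_torque": the same for the moment, N m; "opening": finger opening in m.
Only numpy, scipy, OpenCV 4.12 (cv2) and the standard library are available. Lean on these libraries where they do the work, as an engineer would, in place of code of your own. Each camera call takes 0.05 s, during which the arm holds its last target.

TASK

Load the coupon slide into the specimen stage: with one fingertip press the red bar of the spring clip down and keep it down, so that the clip's nose stays raised, while the other fingertip pushes the slide by its upright tab along the guides, under the nose, until it is fully home against the end stop. Then let the bar up so that the clip closes on the slide, and take the hand clear. Do not grasp, lift or tip the slide, and leave the things lying nearby where they are.

Things in the scene. Friction and masses are not known exactly. Their poses are not given: they have to be found in the camera images.
- stage: fixed green specimen stage: bed 180 x 78 mm, top at z = 14 mm, x -105 to +75, y -36 to +42; foot 5 mm high under the bar to y = 85. Two guides 5 mm high, 45 mm apart, x -68 to +60. Origin on the bench under the guides' centre line; x = direction in which the slide is pushed home, y = towards the red bar, z up. Slide is home when its origin is at x = +30, y = 0
- clip (a joint): angle of the rocking spring clip, rad: 0 = at rest, bar up, nose down; 0.5 = bar fully down, nose raised, mechanical stop. The nose clears the slide's plate from about 0.22; with the slide beneath it and the bar let go it reads about 0.15. A spring returns it: the bar takes about 2.5 N to start and 7 N fully down
- bar_mid (a point): middle of the top of the clip's red press bar: a flat strip 21 mm wide and 6 mm thick, along stage x from -94 to +16 mm, centred at stage y = 61, free above. Its top is 37 mm above the bench at rest (outer edge 41, inner 34), about level at clip angle 0.35 and 22 mm up fully down. A fingertip can slide along it. Axes: the clip's, parallel to the stage's at joint 0
- hinge (a point): middle of the clip's hinge rod, 7 mm thick, along stage x at y = 32, z = 24.5 mm, between bar and guides, carried by steel blocks up to z = 32 and y = 40; a thin steel web joins it to the bar, below the bar's top
- nose (a point): middle of the underside of the clip's steel nose, a blunt lip 22 mm long in x (stage x = 34 to 56) and 8 mm wide at stage y = 5; at rest 4 mm above the bed, so the 8 mm plate of the slide cannot pass; about 13 mm higher with the bar fully down
- slide: loose aluminium coupon slide lying between the guides, about 0.09 kg: a plate 60 (x) x 42 (y) x 8 mm with a copper-coloured coupon on top, and at its rear end (x = -30 to -26) an upright tab 36 mm wide whose top is 22 mm above the plate's underside. Origin in the middle of its underside; x points to the end stop
- tab (a point): middle of the rear face of the slide's upright tab (the face to push, facing away from the stop), 14 mm above the slide's underside; free bed lies behind it
- stop_face (a point): middle of the end stop's face, 4 mm above the bed
- bearing: bystander: steel ball bearing lying flat, 52 mm across, 15 mm high; origin under its centre
- feeler: bystander: feeler gauge set lying flat, 22 x 99 x 10 mm, long along its y; origin under its centre
- gear: bystander: small steel pinion, 56 mm across, 28 mm high; origin under its centre
- tape: bystander: roll of black tape lying flat, 66 mm across, 19 mm high; origin under its centre
Things that resemble listed ones, but are neither listed nor needed, are in the scene too. What is shaped like the slide but blue, green or purple is not meant.

How it is judged:
By the outcome, as a careful person would: the job done as asked, in the order asked, and still so for the second after the job is handed in, with the robot touching nothing.
It also fails if it takes over 38 s, if anything falls off the work surface, if the arm or the gripper's body presses on something with over 40 N, if the wrist force passes 120 N, or if a joint passes its speed limit or range.

## Working session

There is one attempt and no reset: what is moved stays moved. The work goes in short steps, Python scripts to look and compute and a tool call to move; the robot and the scene stay as the last step left them, time stands still between calls to the robot, and variables do not carry over. Pictures are saved under pics/ and viewed, and the job is handed in when it is done.

Besides the shell and the picture viewer there is one more tool, called after "Emit:" as a command line: name --argument value ..., lists and objects as JSON in quotes. play_rows: Moves the arm, as the interface text tells. Its arguments: {"type":"object","properties":{"motion":{"type":"array"},"newtons":{"type":"number"}},"required":["motion"]}

```bash
ls; mkdir -p pics; python3 - <<'E'
from station import ctrl
import cv2
o=ctrl.get_obs()
print(o)
for n in("scene","top"):
    i=ctrl.get_image(n); cv2.imwrite(f"pics/{n}0.png",i["color"][:,:,::-1]); print(n,i["mtx"],i["T"], [k for k in i])
E
```

```text
pics
{'t': 0.0, 'q': array([-1.43399847e+00,  5.33898950e-02,  1.61431999e+00, -1.85801704e-05,
        1.47599771e+00, -1.18994705e-01]), 'dq': array([-0.00014151, -0.00041882, -0.00029491, -0.00132457, -0.00163127,
        0.00029261]), 'effort': array([-1.07161781e-03, -3.93685412e+01, -3.70177603e+01, -1.82365479e-04,
        7.17422459e-03, -8.19552554e-06]), 'tool_pos': array([ 0.15804409, -0.60403176,  0.23002702]), 'tool_rot': array([-3.11383564e+00, -4.00436554e-01,  5.85830902e-05]), 'contact_force': array([ 0.79851573, -0.03828786,  0.08831236]), 'wrist_torque': array([-0.00762896, -0.00867197, -0.03013113]), 'opening': 0.08578634080196494}
scene [[481.1858436    0.         328.35759894]
 [  0.         481.1858436  246.82590193]
 [  0.           0.           1.        ]] [[-0.75804687  0.33527567 -0.55942396 -0.14261952]
 [-0.65219541 -0.39293018  0.64826462  0.38312783]
 [-0.0024672   0.85626871  0.51652475  0.60903559]
 [ 0.          0.          0.          1.        ]] ['color', 'mtx', 'T']
top [[600.46482015   0.         320.32383804]
 [  0.         600.46482015 232.24760743]
 [  0.           0.           1.        ]] [[-2.83013121e-02  9.93840365e-01 -1.07146462e-01  3.28861880e-01]
 [-9.99599205e-01 -2.82113740e-02  2.35534440e-03 -2.67633776e-01]
 [-6.81912559e-04  1.07170177e-01  9.94240458e-01  1.08054735e+00]
 [ 0.00000000e+00  0.00000000e+00  0.00000000e+00  1.00000000e+00]] ['color', 'mtx', 'T']
```

View pics/scene0.png

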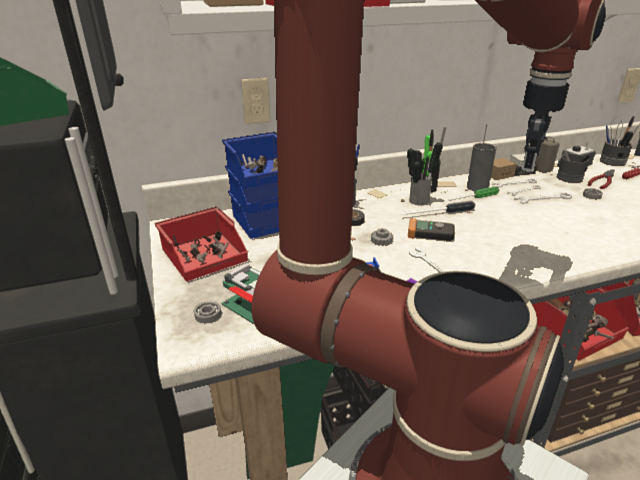

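View pics/top0.png

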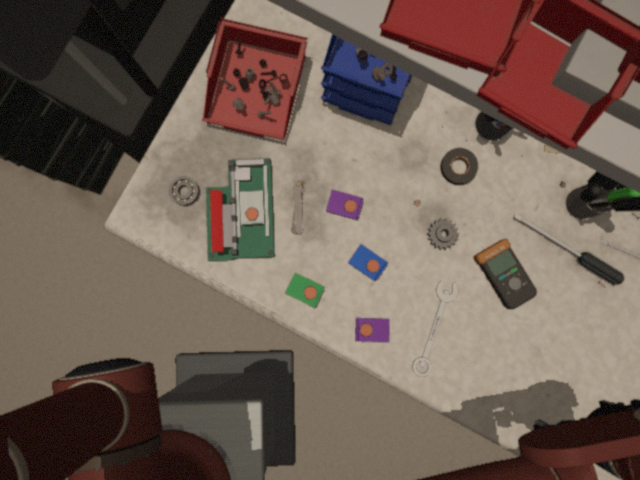

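The top view shows the green stage near (240,210), with the red bar on its left at x≈217, a slide with a copper coupon at (252,214), and blue, green and purple look-alikes off the stage. I'll enlarge the stage.

```bash
python3 - <<'E'
import cv2
i=cv2.imread("pics/top0.png")[145:275,150:310]
cv2.imwrite("pics/crop0.png",cv2.resize(i,(738,600),interpolation=cv2.INTER_CUBIC))
E
```

```text
(no output)
```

View pics/crop0.png

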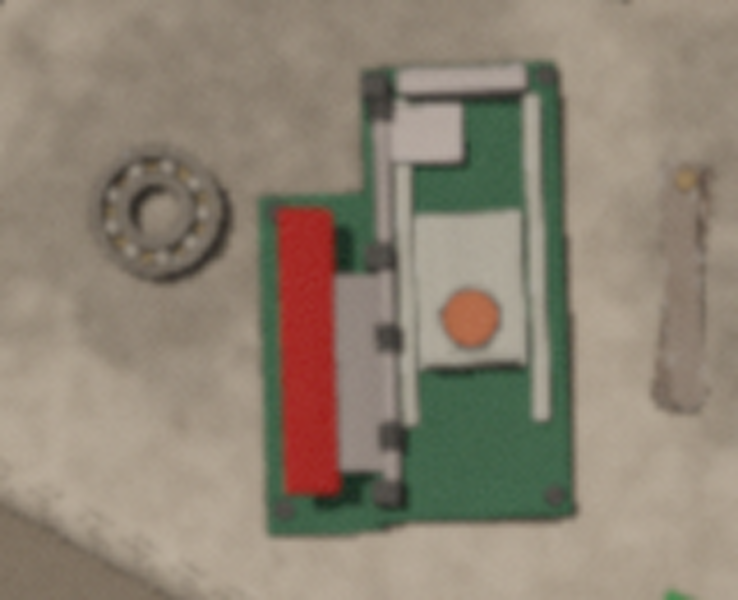

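```bash
cat > h.py <<'E'
import numpy as np, cv2
def ray(im,u,v,z):
    K=im["mtx"];T=im["T"]
    d=np.array([(u-K[0,2])/K[0,0],-(v-K[1,2])/K[1,1],-1.])
    d=T[:3,:3]@d; o=T[:3,3]
    return o+d*(z-o[2])/d[2]
def proj(im,p):
    T=im["T"];K=im["mtx"]
    c=T[:3,:3].T@(np.array(p)-T[:3,3])
    return np.array([K[0,2]+K[0,0]*c[0]/-c[2],K[1,2]-K[1,1]*c[1]/-c[2]])
E
python3 - <<'E'
from station import ctrl
import pickle
im=ctrl.get_image("top"); pickle.dump(im,open("top.pkl","wb"))
from h import *
c=lambda x,y:(150+(x+.5)*160/738-.5,145+(y+.5)*130/600-.5)
pts=[((362,63),(75,42,14)),((555,62),(75,-36,14)),((577,515),(-105,-36,14)),
((277,209),(16,71.5,41)),((331,209),(16,50.5,34)),((341,492),(-94,50.5,34)),((286,494),(-94,71.5,41)),((259,198),(None,85,5)),((268,534),(None,85,5))]
W=[];S=[]
for p,s in pts:
    w=ray(im,*c(*p),s[2]/1e3); print(s,w.round(4))
    if s[0] is not None: W.append(w[:2]);S.append(np.array(s[:2])/1e3)
W=np.array(W);S=np.array(S)
wm=W.mean(0);sm=S.mean(0)
H=(S-sm).T@(W-wm);U,_,V=np.linalg.svd(H);R=V.T@U.T
t=wm-R@sm
print("yaw deg",np.degrees(np.arctan2(R[1,0],R[0,0])),"t",t,np.linalg.det(R)); print("res mm",((W-(S@R.T+t))*1e3).round(1))
np.savez("stage.npz",R=R,t=t)
for n,p,z in [("slide FL",(416,212),22),("FR",(521,210),22),("BR tabtop",(525,362),36),("BL tabtop",(418,366),36),("nose L",(464,103),30),("coupon",(470,318),22.5)]:
    w=ray(im,*c(*p),z/1e3); print(n,((w[:2]-t)@R*1e3).round(1))
for n,p,z in [("bearing",(162,213),.015)]:
    w=ray(im,*c(*p),z); print(n,w,((w[:2]-t)@R*1e3).round(1))
E
```

```text
(75, 42, 14) [ 0.5832 -0.107   0.014 ]
(75, -36, 14) [ 0.5815 -0.1828  0.014 ]
(-105, -36, 14) [ 0.4033 -0.1878  0.014 ]
(16, 71.5, 41) [ 0.5211 -0.0781  0.041 ]
(16, 50.5, 34) [ 0.5218 -0.0975  0.034 ]
(-94, 50.5, 34) [ 0.4131 -0.1001  0.034 ]
(-94, 71.5, 41) [ 0.4124 -0.0806  0.041 ]
(None, 85, 5) [ 0.5324 -0.0645  0.005 ]
(None, 85, 5) [ 0.3999 -0.0669  0.005 ]
yaw deg 1.096013492428193 t [ 0.50736786 -0.14939364] 1.0000000000000004
res mm [[ 1.7 -1.1]
 [-1.6  1.2]
 [ 0.2 -0.4]
 [-0.9 -0.5]
 [-0.6  1.1]
 [ 0.7  0.6]
 [ 0.4 -0.8]]
slide FL [15.  20.7]
FR [ 13.8 -20. ]
BR tabtop [-47.3 -20.6]
BL tabtop [-46.9  20.1]
nose L [55.2 -0.3]
coupon [-27.5   1.2]
bearing [ 0.52563271 -0.02851658  0.015     ] [ 20.6 120.5]
```

```bash
cat >> h.py <<'E'
from scipy.spatial.transform import Rotation as Ro
st=np.load("stage.npz")
def s2w(p): 
    w=st["R"]@np.array(p[:2])/1e3+st["t"]; return np.array([*w,p[2]/1e3])
def stat(o):
    p=o["tool_pos"]; s=(p[:2]-st["t"])@st["R"]*1e3
    A=Ro.from_rotvec(o["tool_rot"]).as_matrix()
    print("t",round(o["t"],2),"stage mm",s.round(2),"z",round(p[2]*1e3,2),"F",(o["contact_force"]).round(2),"open",round(o["opening"]*1e3,2),"tilt",A[:,2].round(4),"xyaw rel stage",round(np.degrees(np.arctan2(A[1,0],A[0,0]))-1.1,2))
    return A
def go(o,stage):
    A=stat(o); d=A.T@(s2w(stage)-o["tool_pos"]); print("shift cm",(d*100).round(2))
    yaw=np.degrees(np.arctan2(A[1,0],A[0,0])); print("turn z",round(yaw-1.1,2))
E
python3 -c "
from station import ctrl
from h import *
go(ctrl.get_obs(),(-72,31.5,120))"
```

```text
t 0.15 stage mm [-357.94 -448.03] z 230.35 F [-1.21 -0.26 -0.78] open 85.47 tilt [-2.0e-04  1.6e-03 -1.0e+00] xyaw rel stage 13.56
shift cm [ 39.04 -39.89  11.11]
turn z 13.56
```

Emit:
play_rows --motion '[[[-0.2,4,-4,0,0,0,3],[-0.2,8,-8,0,0,0,6],[-0.2,12,-12,0,0,0,9],[-0.2,16,-16,0,0,0,13.5],[-0.2,20,-20,0,0,0,13.5],[-0.2,24,-24,1,0,0,13.5],[-0.2,28,-28,3,0,0,13.5],[-0.2,32,-32,5,0,0,13.5],[-0.2,36,-36,7,0,0,13.5],[-0.2,39,-39.9,9,0,0,13.5],[-0.2,39,-39.9,11,0,0,13.5],[-0.2,39,-39.9,11,0,0,13.5]]]' --newtons 40

```text
t: 1.65
tool_pos: [0.433, -0.1181, 0.119]
tool_rot: [-3.138, -0.034, 0.007]
contact_force: [0.1, -0.3, 0.4]
opening: 0.0514
```

```bash
python3 - <<'E'
from station import ctrl
from h import *
go(ctrl.get_obs(),(-65,31.5,60))
for n in("scene","top"):
    i=ctrl.get_image(n); cv2.imwrite(f"pics/{n}1.png",i["color"][:,:,::-1])
c=cv2.imread("pics/top1.png")[130:290,140:340]; cv2.imwrite("pics/crop1.png",cv2.resize(c,(750,600)))
E
```

```text
t 1.65 stage mm [-73.71  32.75] z 119.01 F [ 0.05 -0.34  0.36] open 51.38 tilt [-0.0043  0.0033 -1.    ] xyaw rel stage 0.14
shift cm [0.9  0.15 5.9 ]
turn z 0.14
```

View pics/crop1.png

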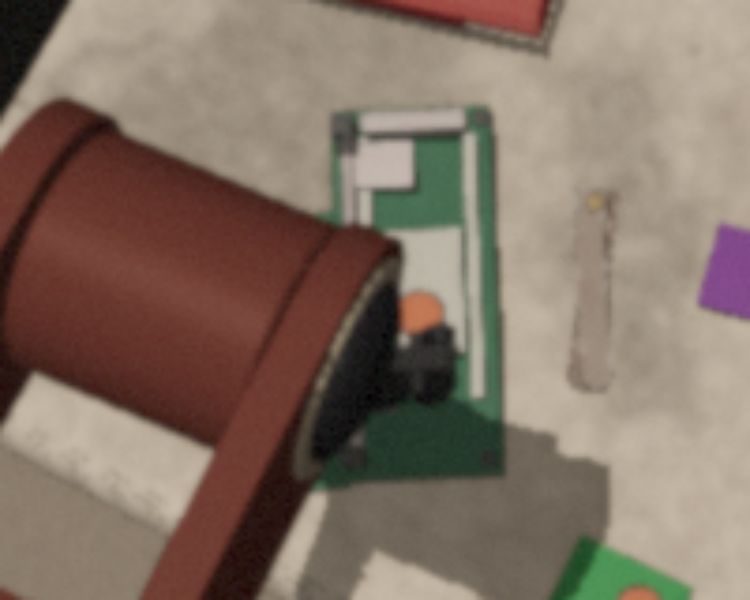

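View pics/scene1.png

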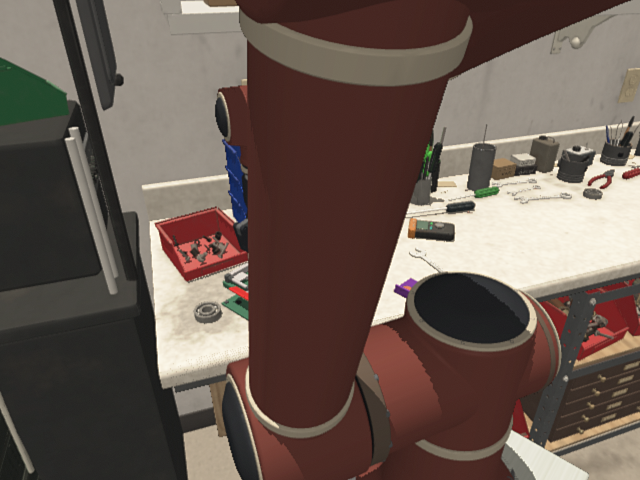

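Emit:
play_rows --motion '[[[-0.2,0.4,0.1,2,0,0,0],[-0.2,0.8,0.15,4,0,0,0],[-0.2,0.8,0.15,6,0,0,0],[-0.2,0.8,0.15,6.7,0,0,0],[-0.2,0.8,0.15,6.7,0,0,0]]]'

```text
t: 2.38
tool_pos: [0.4426, -0.1214, 0.0549]
tool_rot: [-3.14, -0.029, -0.0]
contact_force: [0.0, -0.0, 0.3]
opening: 0.0509
```

```bash
python3 - <<'E'
from station import ctrl
from h import *
go(ctrl.get_obs(),(-65,31.5,42))
for n in("scene","top"):
    i=ctrl.get_image(n); cv2.imwrite(f"pics/{n}2.png",i["color"][:,:,::-1])
for z in (20,50,70): print(z,[proj(i,s2w(p)).round(1) for p in((-66,0,z),(-66,7,z),(-66,-7,z))])
c=cv2.imread("pics/top2.png")[130:290,140:340]; cv2.imwrite("pics/crop2.png",cv2.resize(c,(750,600)))
E
```

```text
t 2.38 stage mm [-64.24  29.21] z 54.9 F [ 0.04 -0.04  0.29] open 50.9 tilt [ 3.0e-04  1.3e-03 -1.0e+00] xyaw rel stage -0.03
shift cm [-0.08 -0.23  1.29]
turn z -0.03
20 [array([253.1, 235.1]), array([249.1, 235.3]), array([257., 235.])]
50 [array([251.1, 233.4]), array([247.1, 233.6]), array([255.2, 233.2])]
70 [array([249.8, 232.1]), array([245.6, 232.3]), array([253.9, 231.9])]
```

View pics/crop2.png

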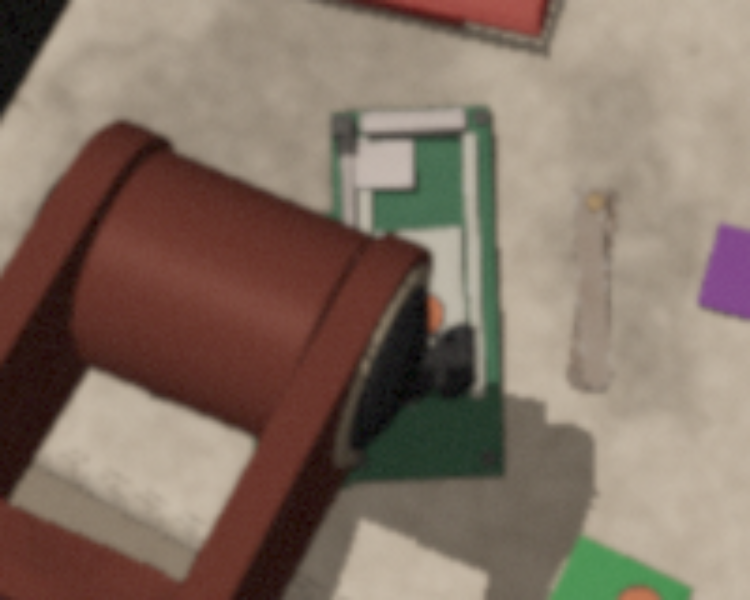

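Emit:
play_rows --motion '[[[-0.2,-0.1,-0.25,0.7,0,0,0],[-0.2,-0.1,-0.25,1.3,0,0,0],[-0.2,-0.1,-0.25,1.3,0,0,0]]]'

```text
t: 2.85
tool_pos: [0.4416, -0.1187, 0.0419]
tool_rot: [-3.14, -0.03, -0.001]
contact_force: [-0.2, -0.7, 0.3]
opening: 0.0513
```

```bash
python3 - <<'E'
from station import ctrl
from h import *
go(ctrl.get_obs(),(-65,31.5,36))
E
```

```text
t 2.85 stage mm [-65.17  31.98] z 41.87 F [-0.16 -0.71  0.26] open 51.35 tilt [ 4.0e-04  1.2e-03 -1.0e+00] xyaw rel stage 0.0
shift cm [0.02 0.05 0.59]
turn z 0.0
```

Emit:
play_rows --motion '[[[-0.2,0,0,0.3,0,0,0],[-0.2,0,0,0.6,0,0,0],[-0.2,0,0,0.6,0,0,0]]]'

```text
t: 3.22
tool_pos: [0.4416, -0.1187, 0.0359]
tool_rot: [-3.14, -0.03, -0.0]
contact_force: [-0.4, -0.1, 2.2]
opening: 0.0515
```

Emit:
play_rows --motion '[[[-0.2,0,0,0.3,0,0,0],[-0.2,0,0,0.4,0,0,0],[-0.2,0,0,0.4,0,0,0]]]'

```text
t: 3.6
tool_pos: [0.442, -0.1186, 0.0321]
tool_rot: [-3.14, -0.03, -0.002]
contact_force: [0.5, 1.6, 2.7]
opening: 0.0511
```

Emit:
play_rows --motion '[[[-0.2,0,0,0.3,0,0,0],[-0.2,0,0,0.6,0,0,0],[-0.2,0,0,0.6,0,0,0]]]'

```text
t: 3.98
tool_pos: [0.4421, -0.1184, 0.026]
tool_rot: [-3.139, -0.03, -0.002]
contact_force: [0.5, 2.6, 4.2]
opening: 0.0511
```

Emit:
play_rows --motion '[[[-0.2,0,0,0.2,0,0,0],[-0.2,0,0,0.4,0,0,0],[-0.2,0,0,0.4,0,0,0]]]'

```text
t: 4.35
tool_pos: [0.4421, -0.1181, 0.022]
tool_rot: [-3.139, -0.03, -0.002]
contact_force: [0.7, 4.3, 5.7]
opening: 0.0512
```

```bash
python3 - <<'E'
from station import ctrl
from h import *
go(ctrl.get_obs(),(-65,31.5,20))
for n in("scene","top"):
    i=ctrl.get_image(n); cv2.imwrite(f"pics/{n}3.png",i["color"][:,:,::-1])
c=cv2.imread("pics/top3.png")[130:290,140:340]; cv2.imwrite("pics/crop3.png",cv2.resize(c,(750,600)))
E
```

```text
t 4.35 stage mm [-64.61  32.56] z 21.96 F [0.74 4.26 5.72] open 51.21 tilt [ 0.0012  0.0028 -1.    ] xyaw rel stage -0.02
shift cm [-0.04  0.11  0.2 ]
turn z -0.02
```

View pics/crop3.png

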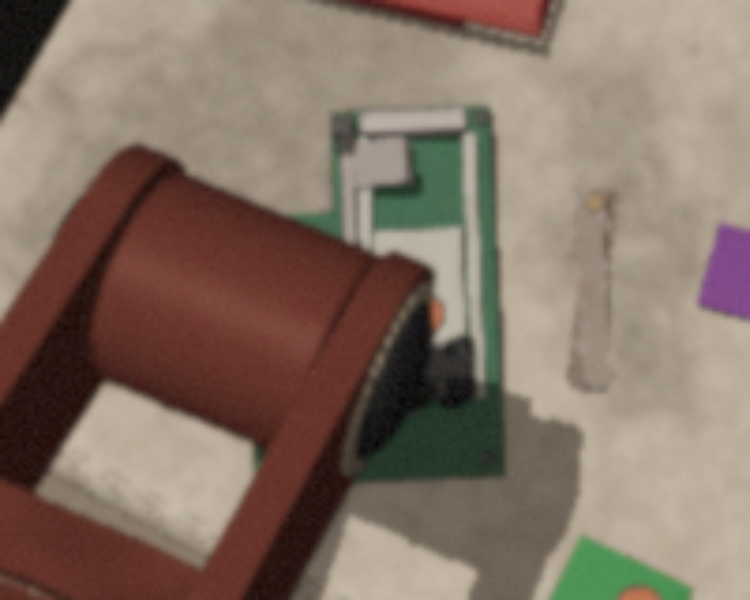

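Emit:
play_rows --motion '[[[-0.2,0.4,0,0.1,0,0,0],[-0.2,0.8,0,0.1,0,0,0],[-0.2,1.2,0,0.1,0,0,0],[-0.2,1.6,0,0.1,0,0,0],[-0.2,2.0,0,0.1,0,0,0],[-0.2,2.0,0,0.1,0,0,0]]]'

```text
t: 5.2
tool_pos: [0.4606, -0.1179, 0.0204]
tool_rot: [-3.139, -0.031, 0.005]
contact_force: [-4.4, 0.2, 6.5]
opening: 0.0515
```

```bash
python3 - <<'E'
from station import ctrl
from h import *
go(ctrl.get_obs(),(-11,31.5,20))
for n in("scene","top"):
    i=ctrl.get_image(n); cv2.imwrite(f"pics/{n}4.png",i["color"][:,:,::-1])
c=cv2.imread("pics/top4.png")[130:290,140:340]; cv2.imwrite("pics/crop4.png",cv2.resize(c,(750,600)))
E
```

```text
t 5.2 stage mm [-46.12  32.42] z 20.45 F [-4.43  0.17  6.45] open 51.55 tilt [-0.0033  0.0024 -1.    ] xyaw rel stage 0.05
shift cm [3.51 0.1  0.03]
turn z 0.05
```

View pics/crop4.png

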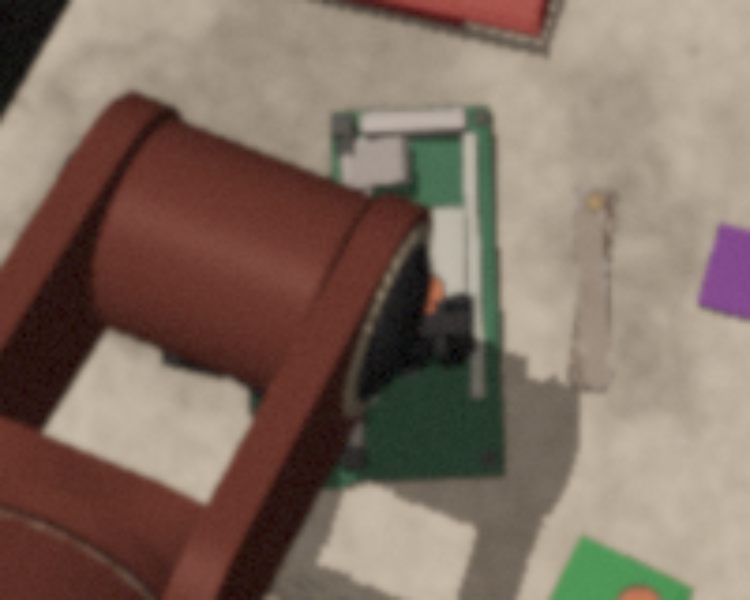

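The nose is up, and the slide's front edge has moved from crop row 230 to 207, about 11 mm. I'll keep pushing.

Emit:
play_rows --motion '[[[-0.2,0.4,0,0,0,0,0],[-0.2,0.8,0,0,0,0,0],[-0.2,1.2,0,0,0,0,0],[-0.2,1.6,0,0,0,0,0],[-0.2,2.0,0,0,0,0,0],[-0.2,2.0,0,0,0,0,0]]]'

```text
t: 6.05
tool_pos: [0.4791, -0.1176, 0.0198]
tool_rot: [-3.139, -0.033, 0.012]
contact_force: [-4.5, 1.5, 7.1]
opening: 0.0512
```

```bash
python3 - <<'E'
from station import ctrl
from h import *
go(ctrl.get_obs(),(-11,31.5,20))
for n in("scene","top"):
    i=ctrl.get_image(n); cv2.imwrite(f"pics/{n}5.png",i["color"][:,:,::-1])
c=cv2.imread("pics/top5.png")[130:290,140:340]; cv2.imwrite("pics/crop5.png",cv2.resize(c,(750,600)))
E
```

```text
t 6.05 stage mm [-27.7   32.32] z 19.84 F [-4.49  1.54  7.07] open 51.19 tilt [-0.0076  0.002  -1.    ] xyaw rel stage 0.1
shift cm [ 1.67  0.08 -0.03]
turn z 0.1
```

View pics/crop5.png

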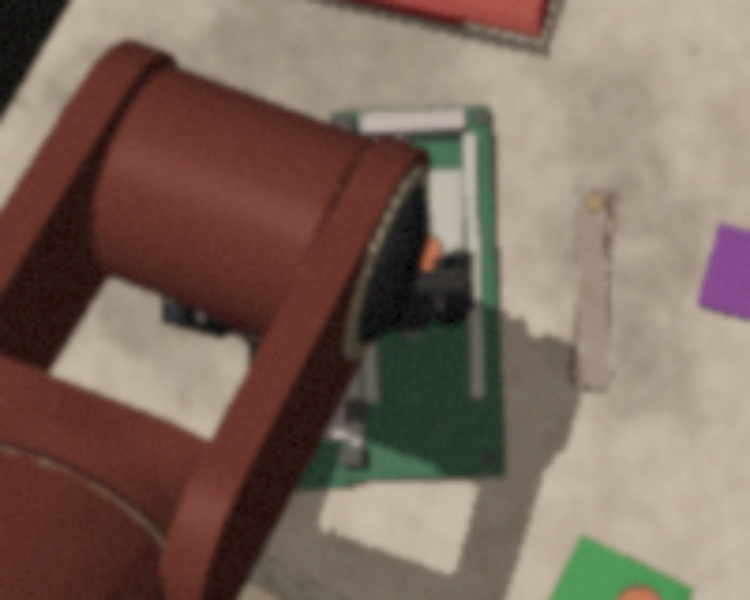

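Emit:
play_rows --motion '[[[-0.2,0.4,0,0,0,0.2,0],[-0.2,0.8,0,0,0,0.4,0],[-0.2,1.2,0,-0.05,0,0.4,0],[-0.2,1.4,0,-0.05,0,0.4,0],[-0.2,1.4,0,-0.05,0,0.4,0]]]'

```text
t: 6.78
tool_pos: [0.4912, -0.1174, 0.0195]
tool_rot: [-3.139, -0.034, 0.008]
contact_force: [-4.3, 1.1, 5.7]
opening: 0.0512
```

Emit:
play_rows --motion '[[[-0.2,0.2,0,0,0,0,0],[-0.2,0.3,0,0,0,0,0],[-0.2,0.3,0,0,0,0,0]]]'

```text
t: 7.15
tool_pos: [0.4913, -0.1174, 0.019]
tool_rot: [-3.139, -0.037, 0.021]
contact_force: [-10.1, 0.4, 11.1]
opening: 0.0514
```

```bash
python3 - <<'E'
from station import ctrl
from h import *
go(ctrl.get_obs(),(-11,31.5,20))
for n in("scene","top"):
    i=ctrl.get_image(n); cv2.imwrite(f"pics/{n}6.png",i["color"][:,:,::-1])
c=cv2.imread("pics/top6.png")[130:290,140:340]; cv2.imwrite("pics/crop6.png",cv2.resize(c,(750,600)))
E
```

```text
t 7.15 stage mm [-15.46  32.31] z 19.04 F [-10.08   0.41  11.1 ] open 51.41 tilt [-0.0136  0.0021 -0.9999] xyaw rel stage 0.24
shift cm [ 0.44  0.08 -0.1 ]
turn z 0.24
```

View pics/crop6.png

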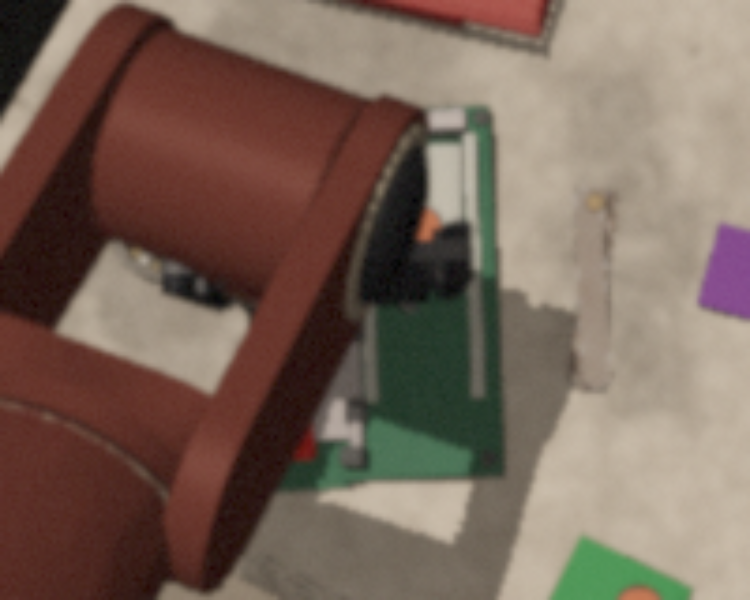

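```bash
python3 - <<'E'
from h import *
import pickle
im=pickle.load(open("top.pkl","rb"))
for p in((60,-10,22),(60,-10,19),(55,-10,22),(50,-10,22),(75,-36,14)): print(p,proj(im,s2w(p)).round(1))
for k,n in((0,"top0"),(6,"top6")):
  c=cv2.imread(f"pics/{n}.png")
  for r in range(155,172): print(r,c[r,256],c[r,260]) if k else None
  cv2.imwrite(f"pics/z{k}.png",cv2.resize(c[150:210,230:290],(600,600),interpolation=cv2.INTER_NEAREST))
E
```

```text
(60, -10, 22) [256. 165.]
(60, -10, 19) [256.2 165.4]
(55, -10, 22) [256.1 167.7]
(50, -10, 22) [256.2 170.5]
(75, -36, 14) [270.6 157.2]
155 [137 154 166] [136 153 167]
156 [138 153 166] [133 150 163]
157 [131 149 160] [130 146 156]
158 [124 138 148] [126 140 145]
159 [143 154 161] [151 160 168]
160 [163 171 182] [164 172 184]
161 [170 178 189] [169 178 190]
162 [170 178 189] [169 178 190]
163 [159 167 177] [156 165 177]
164 [116 121 131] [106 113 122]
165 [67 75 78] [61 69 69]
166 [52 64 56] [51 63 53]
167 [82 97 85] [81 97 85]
168 [131 148 144] [129 145 142]
169 [166 180 184] [163 177 181]
170 [172 186 191] [167 182 187]
171 [170 184 190] [167 181 188]
```

View pics/z6.png

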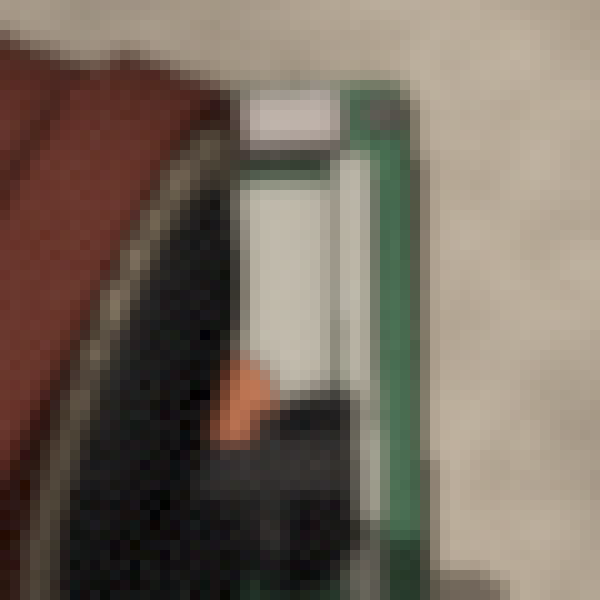

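View pics/z0.png

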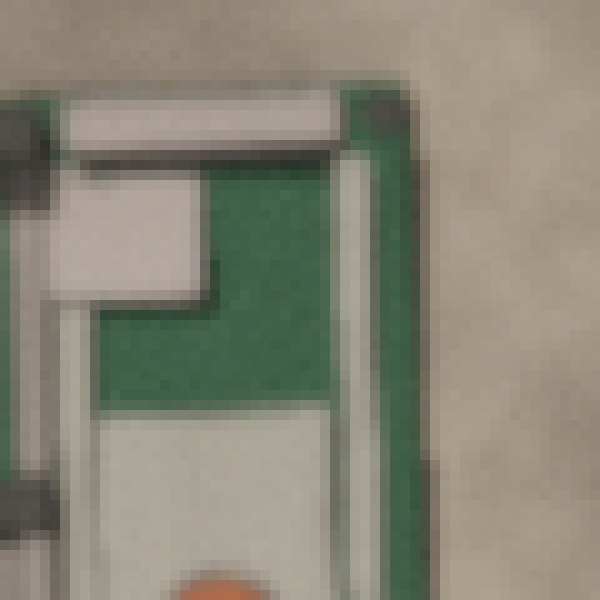

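The slide's front edge is at row ~167.8, and home would be row ~165, so it is 4–5 mm short. The tip is also bearing on the bar at its mechanical stop (Fz 11 N), which adds friction. I'll ease up a little and push further.

Emit:
play_rows --motion '[[[-0.2,0,0,-0.2,0,0.4,0],[-0.2,0.2,0,-0.2,0,0.8,0],[-0.2,0.4,0,-0.2,0,0.8,0],[-0.2,0.6,0,-0.2,0,0.8,0],[-0.2,0.6,0,-0.2,0,0.8,0]]]'

```text
t: 7.88
tool_pos: [0.4955, -0.1175, 0.0203]
tool_rot: [-3.139, -0.038, 0.007]
contact_force: [-5.7, 0.6, 7.1]
opening: 0.0512
```

```bash
python3 - <<'E'
from station import ctrl
from h import *
go(ctrl.get_obs(),(-11,31.5,20))
i=ctrl.get_image("top"); cv2.imwrite(f"pics/top7.png",i["color"][:,:,::-1])
c=cv2.imread("pics/top7.png")
cv2.imwrite(f"pics/z7.png",cv2.resize(c[150:210,230:290],(600,600),interpolation=cv2.INTER_NEAREST))
E
```

```text
t 7.88 stage mm [-11.29  32.15] z 20.34 F [-5.69  0.65  7.15] open 51.22 tilt [-0.0045  0.002  -1.    ] xyaw rel stage 0.28
shift cm [0.03 0.07 0.03]
turn z 0.28
```

View pics/z7.png

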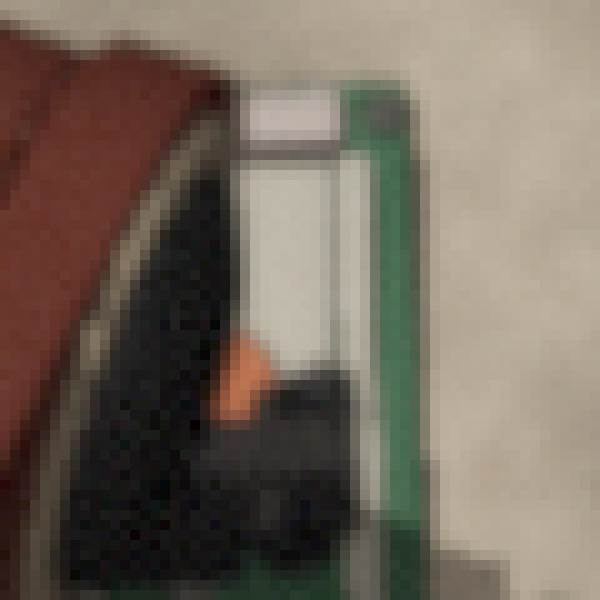

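The green gap at the stop is gone. I'll push a little more to confirm it is seated.

Emit:
play_rows --motion '[[[-0.2,0.2,0,-0.05,0,0.2,0],[-0.2,0.4,0,-0.05,0,0.3,0],[-0.2,0.5,0,-0.05,0,0.3,0],[-0.2,0.5,0,-0.05,0,0.3,0]]]'

```text
t: 8.43
tool_pos: [0.4961, -0.1175, 0.02]
tool_rot: [-3.139, -0.039, 0.018]
contact_force: [-14.6, 0.4, 15.3]
opening: 0.0512
```

```bash
python3 - <<'E'
from station import ctrl
from h import *
go(ctrl.get_obs(),(-11,31.5,20))
i=ctrl.get_image("top"); cv2.imwrite(f"pics/top8.png",i["color"][:,:,::-1])
a=cv2.imread("pics/top7.png");c=cv2.imread("pics/top8.png")
for r in range(160,172): print(r,a[r,258],c[r,258])
E
```

```text
t 8.43 stage mm [-10.68  32.13] z 19.99 F [-14.62   0.36  15.33] open 51.23 tilt [-0.0112  0.0022 -0.9999] xyaw rel stage 0.33
shift cm [-0.03  0.06 -0.  ]
turn z 0.33
160 [162 171 182] [161 170 182]
161 [170 178 191] [169 178 190]
162 [171 179 191] [171 179 191]
163 [158 165 176] [158 166 177]
164 [111 118 129] [115 123 133]
165 [ 92 100 106] [108 118 125]
166 [128 141 147] [144 157 164]
167 [162 176 182] [164 179 185]
168 [169 184 190] [170 185 191]
169 [170 185 191] [171 185 192]
170 [170 184 191] [170 186 191]
171 [173 187 192] [172 185 192]
```

Emit:
play_rows --motion '[[[-0.2,0,0,-0.2,0,0.4,0],[-0.2,0.3,0,-0.2,0,0.7,0],[-0.2,0.6,0,-0.2,0,0.7,0],[-0.2,0.6,0,-0.2,0,0.7,0],[-0.2,0.6,0,-0.2,0,0.7,0]]]'

```text
t: 9.1
tool_pos: [0.4963, -0.1176, 0.0212]
tool_rot: [-3.139, -0.039, 0.023]
contact_force: [-20.6, 0.1, 20.5]
opening: 0.0513
```

```bash
python3 - <<'E'
from station import ctrl
from h import *
go(ctrl.get_obs(),(-11,31.5,20))
i=ctrl.get_image("top"); cv2.imwrite(f"pics/top9.png",i["color"][:,:,::-1])
a=cv2.imread("pics/top8.png");c=cv2.imread("pics/top9.png")
for r in range(163,168): print(r,a[r,258],c[r,258])
E
```

```text
t 9.1 stage mm [-10.42  31.99] z 21.18 F [-20.56   0.06  20.47] open 51.26 tilt [-0.0147  0.0025 -0.9999] xyaw rel stage 0.33
shift cm [-0.06  0.05  0.12]
turn z 0.33
163 [158 166 177] [157 164 176]
164 [115 123 133] [120 127 135]
165 [108 118 125] [119 129 134]
166 [144 157 164] [156 169 174]
167 [164 179 185] [169 183 189]
```

Fx has climbed to 20 N with almost no travel, so the slide is against the stop. I'll back the finger off the tab with the bar still held down, then raise it.

Emit:
play_rows --motion '[[[-0.2,-0.3,0,0,0,0,0],[-0.2,-0.6,0,0,0,-0.4,0],[-0.2,-0.9,0,0,0,-0.6,0],[-0.2,-0.9,0,0,0,-0.6,0]]]'

```text
t: 9.65
tool_pos: [0.4897, -0.119, 0.0229]
tool_rot: [3.141, 0.039, -0.03]
contact_force: [3.9, 0.2, 5.2]
opening: 0.0514
```

```bash
python3 - <<'E'
from station import ctrl
from h import *
go(ctrl.get_obs(),(-20,31.5,50))
i=ctrl.get_image("top"); cv2.imwrite(f"pics/top10.png",i["color"][:,:,::-1])
a=cv2.imread("pics/top9.png");c=cv2.imread("pics/top10.png")
for r in range(163,168): print(r,a[r,258],c[r,258])
E
```

```text
t 9.65 stage mm [-17.1   30.74] z 22.88 F [3.9  0.18 5.2 ] open 51.36 tilt [-1.940e-02 -2.000e-04 -9.998e-01] xyaw rel stage 0.31
shift cm [-0.34 -0.08 -2.71]
turn z 0.31
163 [157 164 176] [158 165 176]
164 [120 127 135] [115 124 133]
165 [119 129 134] [113 123 131]
166 [156 169 174] [149 163 168]
167 [169 183 189] [165 180 186]
```

Emit:
play_rows --motion '[[[-0.2,-0.2,0,-0.3,0,0.5,0],[-0.2,-0.2,0,-0.6,0,1,0],[-0.2,-0.2,0,-0.9,0,1,0],[-0.2,-0.2,0,-1.2,0,1,0],[-0.2,-0.2,0,-1.5,0,1,0],[-0.2,-0.2,0,-1.8,0,1,0],[-0.2,-0.2,0,-2.2,0,1,0],[-0.2,-0.2,0,-3,0,1,0],[-0.2,-0.2,0,-5,0,1,0],[-0.2,-0.2,0,-8,0,1,0],[-0.2,-0.2,0,-12,0,1,0],[-0.2,-0.2,0,-12,0,1,0]]]'

```text
t: 11.2
tool_pos: [0.4927, -0.12, 0.1477]
tool_rot: [3.138, 0.039, 0.009]
contact_force: [-0.4, -0.5, -0.7]
opening: 0.0515
```

Emit:
play_rows --motion '[[[-0.2,-3,3,-2,0,0,0],[-0.2,-6,6,-4,0,0,0],[-0.2,-9,10,-5,0,0,0],[-0.2,-12,14,-6,0,0,0],[-0.2,-15,18,-6,0,0,0],[-0.2,-18,22,-6,0,0,0],[-0.2,-21,26,-6,0,0,0],[-0.2,-24,30,-6,0,0,0],[-0.2,-24,34,-6,0,0,0],[-0.2,-24,34,-6,0,0,0]]]'

```text
t: 12.45
tool_pos: [0.2599, -0.467, 0.2061]
tool_rot: [3.14, 0.035, 0.008]
contact_force: [0.8, 0.1, -0.6]
opening: 0.0514
```

```bash
python3 - <<'E'
from station import ctrl
from h import *
stat(ctrl.get_obs())
i=ctrl.get_image("top"); cv2.imwrite(f"pics/top11.png",i["color"][:,:,::-1])
c=cv2.imread("pics/top11.png")
cv2.imwrite("pics/crop11.png",cv2.resize(c[145:275,150:310],(738,600),interpolation=cv2.INTER_CUBIC))
i=ctrl.get_image("scene"); cv2.imwrite(f"pics/scene11.png",i["color"][:,:,::-1])
for r in range(160,172): print(r,c[r,256],c[r,260])
E
```

```text
t 12.45 stage mm [-253.54 -312.78] z 206.06 F [ 0.76  0.09 -0.61] open 51.38 tilt [ 5.e-03 -9.e-04 -1.e+00] xyaw rel stage 0.17
160 [153 162 173] [156 164 176]
161 [161 169 181] [162 171 182]
162 [161 171 181] [159 168 180]
163 [150 158 168] [144 154 165]
164 [114 120 130] [107 113 123]
165 [106 114 123] [119 128 133]
166 [137 149 155] [152 163 169]
167 [156 170 176] [161 175 180]
168 [160 174 180] [160 174 180]
169 [161 175 181] [158 172 178]
170 [163 176 182] [160 174 180]
171 [160 174 180] [162 176 182]
```

View pics/crop11.png

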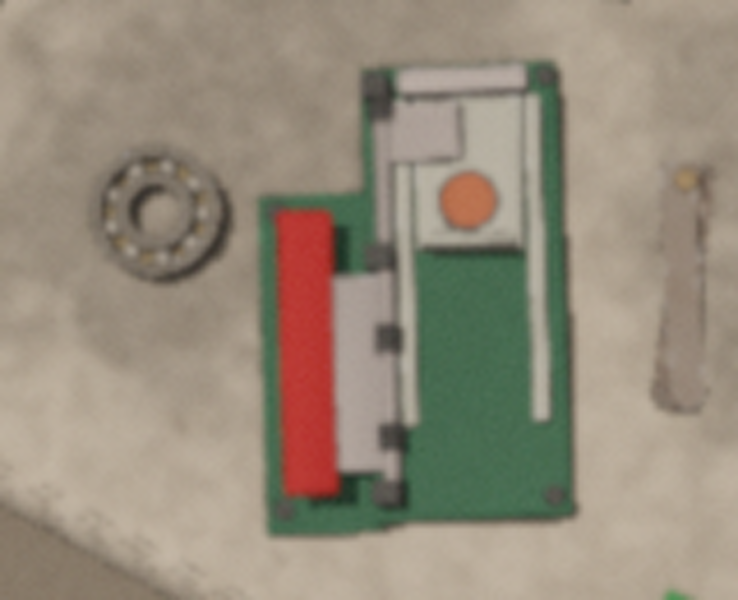

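View pics/top11.png

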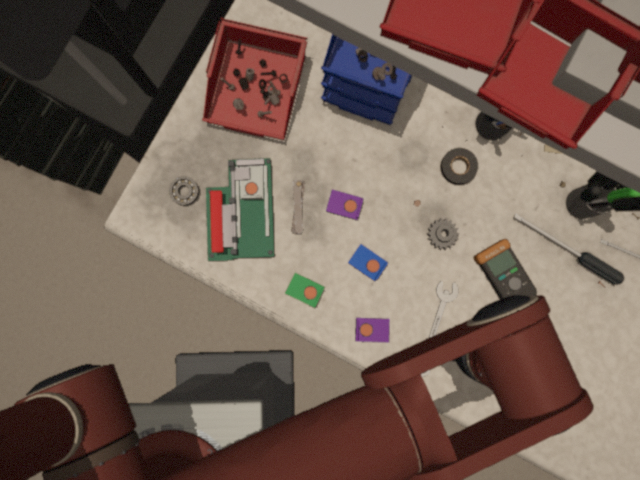

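```bash
python3 - <<'E'
from h import *
import pickle
im=pickle.load(open("top.pkl","rb"))
c=cv2.imread("pics/top11.png"); g=c.astype(float).mean(2)
print(np.round(g[158:172,251:264]).astype(int))
for n in("top0","top11"):
    d=cv2.imread(f"pics/{n}.png").astype(int)
    m=(d[:,:,2]-d[:,:,0]>60)&(d[:,:,1]>90); m[:, :240]=0;m[:,266:]=0;m[:155]=0;m[240:]=0
    v,u=np.nonzero(m); w=ray(im,u.mean(),v.mean(),.0225); print(n,len(u),u.mean(),v.mean(),((w[:2]-st["t"])@st["R"]*1e3).round(1))
    # tab lower edge dark row profile
    print((d.mean(2)[ (195 if n=="top11" else 220):(203 if n=="top11" else 229),243:262:3]).round().astype(int))
E
```

```text
[[131 131 131 125 125 133 132 126 124 129 136 133 125]
 [135 137 136 135 139 143 146 146 145 149 155 152 135]
 [161 160 161 161 160 163 165 163 163 165 167 161 143]
 [171 170 170 170 168 170 171 171 169 172 170 165 148]
 [170 170 170 171 171 171 170 170 170 169 170 167 150]
 [162 162 161 159 159 159 157 157 157 154 156 151 135]
 [137 133 132 131 123 121 117 117 114 114 114 112  97]
 [120 116 114 117 114 114 116 112 119 127 129 119 105]
 [146 146 146 149 149 147 150 153 154 161 162 154 136]
 [163 166 167 168 168 167 168 168 168 172 171 160 142]
 [163 169 171 173 171 171 171 173 173 171 168 159 145]
 [163 171 173 173 174 172 173 174 172 169 171 160 143]
 [162 171 172 172 171 174 172 173 173 171 169 160 143]
 [163 170 173 173 172 171 173 174 172 173 171 160 143]]
top0 109 251.55045871559633 213.42201834862385 [-27.3   1.1]
[[166 164 123 114 129 164 162]
 [163 162 147 136 144 156 158]
 [160 158 154 143 139 140 138]
 [144 139 136 121 100  94  91]
 [ 97  87  90  77  67  57  57]
 [ 70  52  55  51  61  62  60]
 [ 76  57  59  62  76  77  76]
 [ 78  74  75  74  80  81  78]
 [ 81  82  79  80  77  80  81]]
top11 104 251.04807692307693 187.97115384615384 [18.6  0.4]
[[166 156 148 135 161 153 162]
 [166 165 163 158 156 149 145]
 [150 152 148 146 137 124 119]
 [102 100  95  94  89  81  84]
 [ 73  61  60  63  59  58  59]
 [ 80  65  64  64  65  64  61]
 [ 85  82  78  77  78  80  80]
 [ 85  82  85  85  87  85  83]]
```

```bash
python3 -c "
from station import ctrl
print(ctrl.finish_job())"
```

```text
the job is handed in; nothing more can be done
None
```

The slide is loaded against the end stop, the clip has closed on it, and the job was handed in at about 12.5 s with the hand clear.

One fingertip held the red bar down the whole time the other pushed the slide by its tab. I then backed off the tab with the bar still down, let the bar up, and raised the hand away.

**Last checks**
- **Seating:** by its coupon the slide travelled 45.9 mm. That puts its front edge at about x = 60 mm, where the stop face is. The only line left in the picture is a thin, even one, which I take to be the stop's own face.
- **Force at the stop:** pushing force rose to about 20 N with almost no further travel.
- **Clip:** the nose lies over the plate and the bar is back up. I judged this by eye and did not measure the clip angle.
- **Nearby things:** the bearing, feeler gauge, gear and tape look unmoved, and the hand reads no contact force.

**What disagreed**
- **Early stall:** the slide first stopped about 4.5 mm short, because the fingertip was pressing too hard on the bar at its mechanical stop. Easing up slightly and pushing on fixed it.
- **Rebound:** when I withdrew the finger, the front edge may have moved back by up to about 0.25 mm, which is at the limit of what the image can show.

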